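Flip the reference tile over against the turning stop

TASK

Turn the photo reference tile over so that its orange side shows. With the shut fingertips, push it along the bench against the low blue turning stop until it rides up and stands on its edge, leaning on the stop, then reach behind its top edge and tip it back towards the robot so that it falls over and lies flat on the bench in front of the stop, orange side up. Only push it, never lift it off the bench, and leave the timer, marker, tube and weighing boat where they are.

Things in the scene. Friction and masses are not known exactly. Their poses are not given: they have to be found in the camera images.
- tile: Loose flat reference tile, 90 mm long (its x), 75 mm wide (its y), 8 mm thick, black rim, about 0.13 kg, smooth and slippery on the enamelled stop; white face on its +z side (up at the start), orange face on its -z side. Origin at the tile's centre, so 4 mm above the bench when it lies flat. At the start +x points roughly at the stop.
- tile_far_edge (a point): Middle of the tile's 75 mm wide end at its +x, the end that meets the stop and rises (45 mm from the centre).
- tile_near_edge (a point): Middle of the tile's opposite end at -x, the end to push on (45 mm from the centre).
- stop: Turning stop of blue enamelled sheet, fixed, 130 mm wide (its y). Origin on the bench at the middle of its foot line, where the slope begins; +x is the level pushing direction, into the stop; z up. Its front goes from the foot (x 0, z 0) up a toe slope to (x 8, z 7 mm), curves up through (12, 14), (15, 21) and (16.5, 28) to the top edge at (18, 50). Behind it only a base plate to x 70 mm and struts below z 36 mm.
- stop_top (a point): Middle of the stop's top edge, 50 mm above the bench; wall 4 mm thick there. Fully pushed in, the tile leans on this edge with its -x end at the foot, about 20 degrees from upright, and stays there (pushed only part way it may slide down again); it sticks up some 35 mm above the wall and its top end overhangs the wall's back by about 10 mm.
- timer: Bystander: small white timer, 62x66x17 mm, loose; origin under its centre.
- marker: Bystander: capped felt marker lying on the bench, 138 mm long along its y, 14 mm thick; origin under its centre.
- tube: Bystander: plastic tube with blue cap lying on the bench, 108 mm long along its x, 22 mm thick; origin under its centre.
- boat: Bystander: white weighing boat with seeds, 62x62x14 mm, loose; origin under its centre.
Things that resemble listed ones, but are neither listed nor needed, are in the scene too. Several things have the shape of the stop; the one meant has the colours described above.

How it is judged:
On the way:
1. the tile stands on its edge (within 35 degrees of upright), -x end down, leaning on the stop (angle between tile's own z axis and vertical between 0.96 and 1.6 rad and height (world z) of tile_far_edge above 0.07 m and contact force between tile and stop above 0.02 N and x of tile_near_edge in the frame of stop between -0.03 and 0.015 m), for 0.2 s.
At the end, for the whole second after the job is handed in: The tile lies at rest flat on the bench (within 5 degrees) with its orange face up, in front of the stop: its centre 30 to 150 mm before the foot line and within 70 mm of the stop's middle sideways (angle between tile's own z axis and vertical above 3.05 rad and height (world z) of tile below 0.008 m and x of tile in the frame of stop between -0.15 and -0.03 m and y of tile in the frame of stop between -0.07 and 0.07 m and linear speed of tile below 0.01 m/s and angular speed of tile below 0.1 rad/s); the robot touches nothing.
It fails at once if the tile is lifted off the bench: both its ends are more than 35 mm up (height (world z) of each of tile_near_edge, tile_far_edge above 0.035 m).
It fails at once if the timer is pushed away or lifted (more than 30 mm) (distance of timer from where it was at the start of the episode above 0.03 m).
It fails at once if the marker is pushed away or lifted (more than 30 mm) (distance of marker from where it was at the start of the episode above 0.03 m).
It fails at once if the tube is pushed away or lifted (more than 30 mm) (distance of tube from where it was at the start of the episode above 0.03 m).
It fails at once if the weighing boat is pushed away or lifted (more than 30 mm) (distance of boat from where it was at the start of the episode above 0.03 m).
It also fails if it takes over 48 s, if anything falls off the work surface, if the arm or the gripper's body presses on something with over 40 N, if the wrist force passes 120 N, or if a joint passes its speed limit or range.

ROBOT

A 6-joint arm with a two-finger parallel gripper is mounted at the origin on a cart in front of the work surface, level with it; the furniture and walls round the work are solid. World frame = base frame: x ahead of the robot, y to its left, z up, the work surface at z = 0. Lengths are in m, angles in rad, forces in N, time in s.
With the tool pointing down it reaches from about 0.375 to 0.825 m from the base axis. Payload 5.5 kg.
Tool frame: the origin (TCP) lies midway between the tips of the shut fingers; the grasp point (between the pads) lies 19 mm behind it (hold_point_z is the distance from the TCP to the grasp point, in m); x points along the fingers, y is the direction in which the jaws open and shut, and the axes are right-handed (so a half turn about x gives the same grasp; the last joint's range is limited). The gripper opens to 85 mm and grips with 20 to 120 N. Pads are 22 mm wide; open, the fingers measure 114 mm over their backs; the gripper's body (76 mm by 85 mm) begins 54 mm behind the grasp point. The pads swing forward as they close: fully open they stand 13 mm farther back than shut.
Start: joints at [-1.118, 0.314, -0.047, 1.21, 0, 1.571], TCP at [0.262, -0.54, 0.231] pointing down, gripper open.
Joint ranges: [-2.67, 2.67], [-0.69, 1.73], [-1.03, 1.25], [-2.08, 2.16], [-1.42, 1.45], [-3.14, 3.14]. Speed limits (rad/s): [2.39, 2.39, 3.01, 3.14, 3.14, 3.14].

INTERFACE

Orientations are given as a rotation vector (axis times angle).
In Python, from station import * gives the robot as it stands. The module is installed in compiled form; this text tells all that it offers.
- The arm moves only by the tool send_rows, never from a script. Its argument "motion" is a list that holds one entry, the list of rows, each a list of 5 numbers: the shift along the tool's x, y, z in mm, then the turn about the tool's x in rad, then the closure, from 0 (fully open) to 1 (shut). In form: [[[x, y, z, yaw, jaw], ...]]. A call has 1 to 8 rows; each row shifts and turns the commanded pose from where the row before left it, along the tool's axes as they then stand; what a row does not reach is not made up. A row lasts 1/12 s, in which the tool goes at most 41.7 mm and 7.16 degrees, less where a joint would pass 70% of its speed; a pose out of reach is approached as far as the arm can. A call with a gripper value outside its range is refused whole. The fingers move at their own pace and stop on an object; the grip force is fixed at half the most. Time passes only in rows, so rows that do not move let the fingers close. It gives the time, the measured TCP pose, the force and the opening at its end, in the units of the state.
- read_state(): the state, without advancing time (a new reading comes with each control period).
- capture(name): name is "side" or "top"; returns a dict with "image" (384x512x3 uint8, red, green, blue), "vertical_fov" (degrees; the focal length in pixels is half the picture's height over the tangent of half this angle, whatever the lens; pixels are square), "cx", "cy" (the principal point, pixels), "xyz" and "rotation" of the camera in the world. Camera axes: x right, y down, z forward; pixel columns grow to the right and rows downward; lengths in m; the calibration is good to about 2 mm. A picture is of the moment at which its call begins. There is no depth.
- finish_job(): hands the job in, once; it reports no verdict.
The state is a dict: "t": time; "joint_pos": joint angles; "qd": joint speeds; "joint_efforts": joint torques, N m; "tool_pos": TCP position; "ee_rot": TCP orientation; "wrist_force": force on the tool from outside, world axes, zero at the start; "wrist_torque": the same for the moment, N m; "grip_width": finger opening in m.
Only numpy, scipy, OpenCV 4.12 (cv2) and the standard library are available. Lean on these libraries where they do the work, as an engineer would, in place of code of your own. Each camera call takes 0.05 s, during which the arm holds its last target.

## Working session

There is one attempt and no reset: what is moved stays moved. The work goes in short steps, Python scripts to look and compute and a tool call to move; the robot and the scene stay as the last step left them, time stands still between calls to the robot, and variables do not carry over. Pictures are saved under pics/ and viewed, and the job is handed in when it is done.

Besides the shell and the picture viewer there is one more tool, called after "Request:" in YAML: its name, and indented under it one key for each argument. send_rows: Moves the arm, as the interface text tells. Its arguments: {"type":"object","properties":{"motion":{"type":"array","items":{"type":"array","items":{"type":"array","items":{"type":"number"}}}}},"required":["motion"]}

```bash
mkdir -p pics
python3 - <<'E'
from station import *
import cv2
print(read_state())
for n in("side","top"):
    c=capture(n); cv2.imwrite(f"pics/{n}0.png",c["image"][:,:,::-1]); print(n,{k:c[k] for k in c if k!="image"})
E
```

```text
{'t': 0.0, 'joint_pos': array([-1.11800662e+00,  3.14227632e-01, -4.81003608e-02,  1.21020061e+00,
        5.40060307e-07,  1.57078219e+00]), 'qd': array([-0.00046087,  0.00052234, -0.00085015, -0.00272358, -0.00145167,
        0.00029678]), 'joint_efforts': array([ 2.70868541e-04, -5.39588463e+01,  3.39751303e+01,  1.94076175e-02,
        7.13414624e-05, -3.93755079e-05]), 'tool_pos': array([ 0.26222684, -0.53900604,  0.23042428]), 'ee_rot': array([ 1.97031214,  0.45566124, -1.9710974 ]), 'wrist_force': array([-0.499973  , -0.31657343, -0.33139803]), 'wrist_torque': array([-0.06433804,  0.00741256, -0.04137152]), 'grip_width': 0.0853563842617372}
side {'vertical_fov': 47.35874240124009, 'cx': 247.2595008038741, 'cy': 189.10239054731287, 'xyz': array([ 0.19179657, -1.00353979,  0.89586308]), 'rotation': array([-2.1941884 ,  0.32221925, -0.14578599])}
top {'vertical_fov': 43.310655584637935, 'cx': 250.0046578493448, 'cy': 189.7266397449317, 'xyz': array([0.36454975, 0.07122826, 1.42671934]), 'rotation': array([-2.14769823,  2.19779627, -0.09346488])}
```

```bash
python3 -c "
import cv2
for n in('side','top'):
    cv2.imwrite(f'pics/{n}0b.png',cv2.resize(cv2.imread(f'pics/{n}0.png'),(800,600),interpolation=cv2.INTER_CUBIC))"
```

```text
(no output)
```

View pics/top0b.png

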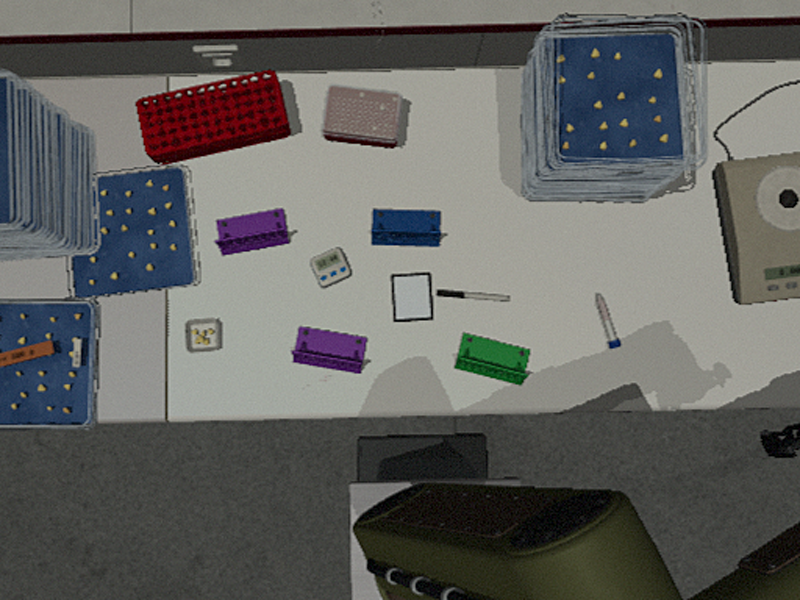

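View pics/side0b.png

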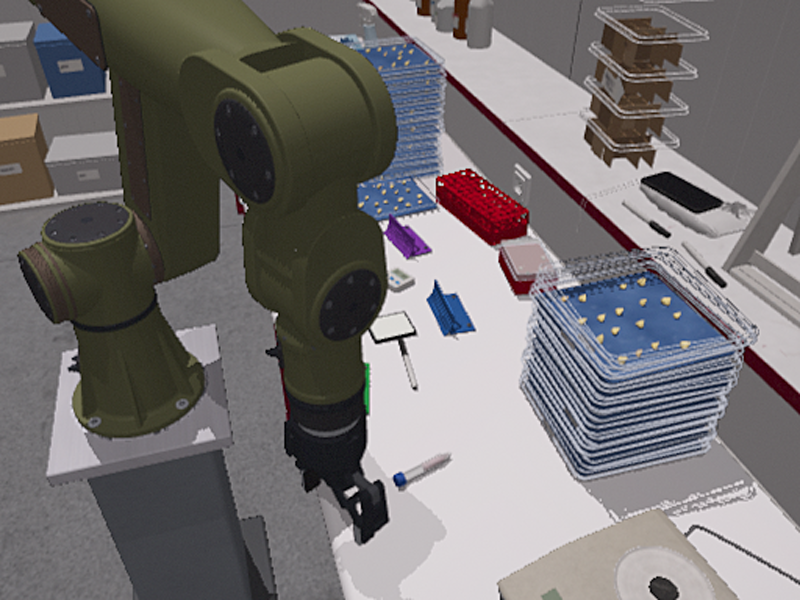

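Four stop-shaped things appear in the top view (800x600): purple (252,230), purple (330,349), green (492,358) and blue (405,227). The blue one fits the description. I'll confirm it in a crop.

```bash
cat > h.py <<'E'
import numpy as np, cv2
from scipy.spatial.transform import Rotation as R
def cam(c):
    h=c["image"].shape[0]; f=h/2/np.tan(np.radians(c["vertical_fov"])/2)
    return f,c["cx"],c["cy"],np.array(c["xyz"]),R.from_rotvec(c["rotation"]).as_matrix()
def ray(c,u,v,z):
    f,cx,cy,o,M=cam(c); d=M@np.array([(u-cx)/f,(v-cy)/f,1]); return o+d*(z-o[2])/d[2]
def proj(c,p):
    f,cx,cy,o,M=cam(c); q=M.T@(np.array(p)-o); return cx+f*q[0]/q[2],cy+f*q[1]/q[2]
E
python3 - <<'E'
from station import *
from h import *
import pickle
c=capture("top"); pickle.dump(c,open("top.pkl","wb"))
s=capture("side"); pickle.dump(s,open("side.pkl","wb"))
im=c["image"][:,:,::-1]
x0,y0=190,120
cr=im[y0:y0+110,x0:x0+150]; cv2.imwrite("pics/crop1.png",cv2.resize(cr,None,fx=5.3333,fy=5.3333,interpolation=cv2.INTER_CUBIC)[:600])
for n,u,v in [("tile",412,297),("stop",405,240)]:
    print(n,ray(c,u*.64,v*.64,0))
cr=s["image"][165:245,225:335,::-1]; cv2.imwrite("pics/crop2.png",cv2.resize(cr,None,fx=7,fy=7,interpolation=cv2.INTER_CUBIC))
E
```

```text
tile [0.49214745 0.0357991  0.        ]
stop [0.60166284 0.04638513 0.        ]
```

View pics/crop1.png

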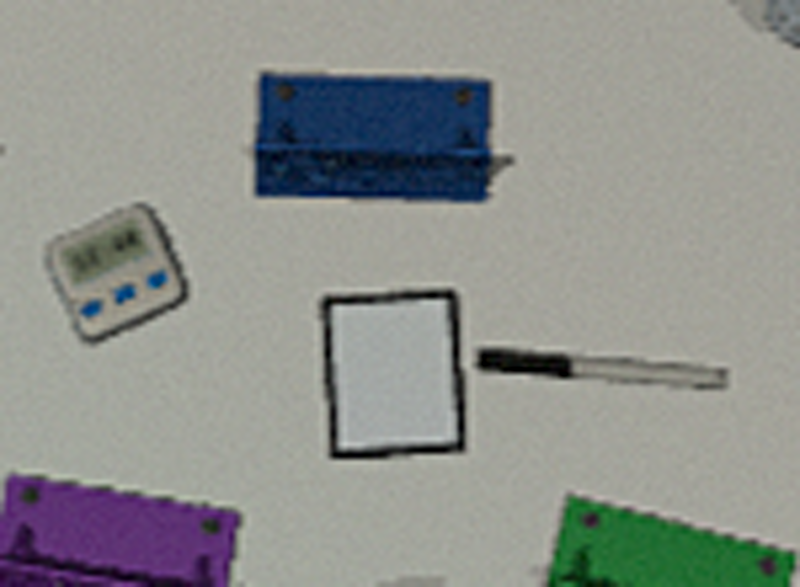

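View pics/crop2.png

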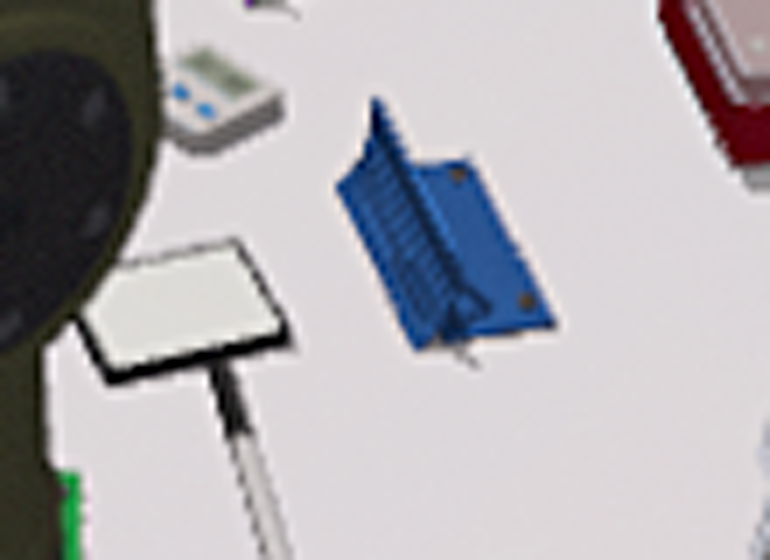

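The blue stop is confirmed: its foot is on the robot side, from crop (255,197) to (490,201). The tile corners in the crop are (322,297), (457,291), (465,450) and (332,457). Next I fit the poses.

Run:
```python
from h import *
import pickle
c=pickle.load(open("top.pkl","rb")); s=pickle.load(open("side.pkl","rb"))
P=lambda u,v,z:ray(c,190+(u+.5)/5.3333-.5,120+(v+.5)/5.3333-.5,z)
S=lambda u,v,z:ray(s,225+(u+.5)/7-.5,165+(v+.5)/7-.5,z)
L=[("stop foot L",255,197,0),("foot R",490,201,0),("backL",260,73,.002),("backR",490,82,.002),("topL",257,148,.05),("topR",488,157,.05)]
T=[(322,297),(457,291),(465,450),(332,457)]
for n,u,v,z in L: print(n,P(u,v,z).round(4))
t=np.array([P(u,v,.008) for u,v in T]); print(t.round(4),t.mean(0)); 
e=lambda a,b:np.linalg.norm(a-b)
print("sizes",e(t[0],t[1]),e(t[1],t[2]),e(t[2],t[3]),e(t[3],t[0]))
a=(t[0]+t[1]-t[2]-t[3])[:2]; print("yaw",np.degrees(np.arctan2(a[1],a[0])))
print("side foot",S(338,187,0),S(418,348,0),"backR",S(555,325,.002),"tile far corners",S(237,240,.008),S(290,330,.008), "nearR",S(108,372,.008))
for n,u,v in[("marker L",480,360),("markR",727,378)]:print(n,P(u,v,.007))
```

```text
stop foot L [0.5944 0.1116 0.    ]
foot R [ 0.589  -0.0197  0.    ]
backL [0.6642 0.1073 0.002 ]
backR [ 0.656  -0.0215  0.002 ]
topL [0.613  0.1085 0.05  ]
topR [ 0.6052 -0.0161  0.05  ]
[[ 5.363e-01  7.540e-02  8.000e-03]
 [ 5.378e-01  5.000e-04  8.000e-03]
 [ 4.496e-01 -1.400e-03  8.000e-03]
 [ 4.474e-01  7.190e-02  8.000e-03]] [0.49277634 0.03659284 0.008     ]
sizes 0.07483948873526698 0.08827495765440602 0.0733473145496495 0.08889631564061608
yaw 1.7661110281075136
side foot [5.98759062e-01 1.08780176e-01 1.11022302e-16] [ 0.59387126 -0.0159284   0.        ] backR [ 0.65806838 -0.02126324  0.002     ] tile far corners [0.53647345 0.07393817 0.008     ] [0.53947834 0.00410417 0.008     ] nearR [4.53055253e-01 3.09099490e-04 8.00000000e-03]
marker L [ 0.49926435 -0.01115424  0.007     ]
markR [ 0.48610077 -0.14718039  0.007     ]
```

```bash
cat >> h.py <<'E'
SO=np.array([.594,.0457]); SY=np.radians(-3.0)
SX=np.array([np.cos(SY),np.sin(SY)]); SYv=np.array([-np.sin(SY),np.cos(SY)])
def tos(p): d=np.array(p[:2])-SO; return np.array([d@SX,d@SYv,p[2]])
def tow(x,y,z): return np.r_[SO+x*SX+y*SYv,z]
def delta(st,target):  # tool-axis shift in mm to world target
    return 1000*R.from_rotvec(st["ee_rot"]).as_matrix().T@(np.array(target)-st["tool_pos"])
E
python3 - <<'E'
from h import *; from station import *
import pickle
st=read_state(); M=R.from_rotvec(st["ee_rot"]).as_matrix(); print("t",st["t"]);print(M.round(3))
# yaw of tool z axis and y in world
for n,i in(("y",1),("z",2)): print(n,np.degrees(np.arctan2(M[1,i],M[0,i])))
print("tile in stop",tos([.4935,.037,.004]))
tg=tow(-.185,-.014,.15); print(tg,delta(st,tg))
E
```

```text
t 0.2
[[-0.     0.438 -0.899]
 [ 0.001 -0.899 -0.438]
 [-1.    -0.001 -0.   ]]
y -64.05397926681886
z -154.05397936753124
tile in stop [-0.09990695 -0.01394784  0.004     ]
[0.40852083 0.04140134 0.15      ] [  81.25780869 -458.05481684 -385.48197908]
```

Request:
send_rows:
  motion:
    - [[0, 0, 0, -0.12, 1], [0, 0, 0, -0.12, 1], [0, 0, 0, -0.12, 1], [0, 0, 0, -0.12, 1], [0, 0, 0, -0.12, 1], [0, 0, 0, -0.12, 1], [0, 0, 0, -0.12, 1], [0, 0, 0, -0.12, 1]]

```text
t: 0.87
tool_pos: [0.2624, -0.5394, 0.231]
ee_rot: [1.321, 1.134, -1.32]
wrist_force: [-0.5, 0.0, 0.6]
grip_width: -0.0002
```

Run:
```python
from h import *; from station import *
st=read_state(); M=R.from_rotvec(st["ee_rot"]).as_matrix(); print("t",st["t"],st["joint_pos"].round(3),st["tool_pos"],st["wrist_force"],st["grip_width"])
print(np.degrees(np.arctan2(M[1,1],M[0,1])))
c=capture("side"); u,v=map(int,proj(c,st["tool_pos"])); print(u,v)
cr=c["image"][max(0,v-75):v+25,u-60:u+60,::-1]; cv2.imwrite("pics/g1.png",cv2.resize(cr,None,fx=5,fy=5,interpolation=cv2.INTER_CUBIC))
```

```text
t 0.8667 [-1.118  0.314 -0.047  1.21  -0.     0.605] [ 0.2624127  -0.53937779  0.23103823] [-0.51310474  0.00308281  0.61769533] -0.00016787357600805955
-8.713361535835476
215 333
```

View pics/g1.png

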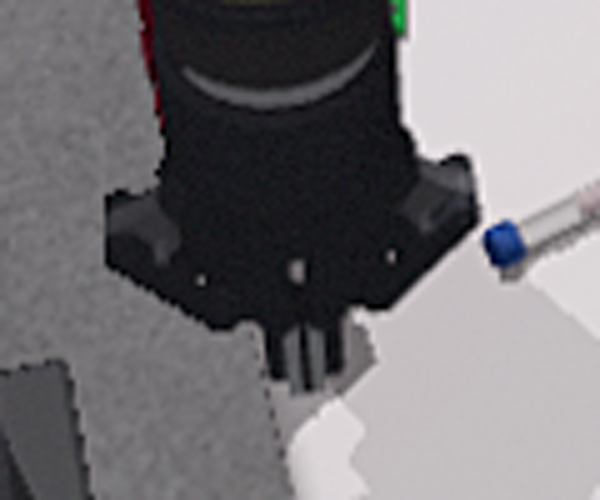

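Shut, the knuckles stick out widely along the jaw axis. I'll therefore set the jaw axis across the push, with tool y at about +87°.

Request:
send_rows:
  motion:
    - [[0, 0, 0, -0.12, 1], [0, 0, 0, -0.12, 1], [0, 0, 0, -0.12, 1], [0, 0, 0, -0.12, 1], [0, 0, 0, -0.12, 1], [0, 0, 0, -0.12, 1], [0, 0, 0, -0.12, 1], [0, 0, 0, -0.12, 1]]

```text
t: 1.58
tool_pos: [0.2624, -0.5394, 0.2311]
ee_rot: [0.599, 1.487, -0.598]
wrist_force: [-0.2, -0.4, 0.3]
grip_width: 0.0001
```

Request:
send_rows:
  motion:
    - [[0, 0, 0, -0.12, 1], [0, 0, 0, -0.12, 1], [0, 0, 0, -0.12, 1], [0, 0, 0, -0.12, 1], [0, 0, 0, -0.12, 1], [0, 0, 0, -0.11, 1], [0, 0, 0, 0, 1]]

```text
t: 2.17
tool_pos: [0.2624, -0.5394, 0.2311]
ee_rot: [0.046, 1.57, -0.046]
wrist_force: [0.1, 0.7, 0.6]
grip_width: 0.0001
```

```bash
cat > s.py <<'E'
from h import *; from station import *
import sys
st=read_state(); M=R.from_rotvec(st["ee_rot"]).as_matrix()
print("t",st["t"],"q",st["joint_pos"].round(2),"tcp stop mm",(1000*tos(st["tool_pos"])).round(1),"F",st["wrist_force"].round(1),"yaw y",np.degrees(np.arctan2(M[1,1],M[0,1])).round(2))
if len(sys.argv)>3: print("delta tool mm",delta(st,tow(*[float(a)/1000 for a in sys.argv[1:4]])).round(1))
E
python3 s.py -175 -14 100
```

```text
t 2.1667 q [-1.12  0.31 -0.05  1.21 -0.   -1.06] tcp stop mm [-300.5 -601.7  231.1] F [0.1 0.7 0.6] yaw y 86.65
delta tool mm [131.3 588.4 121.9]
```

Request:
send_rows:
  motion:
    - [[0, 39, 8, 0, 1], [0, 39, 8, 0, 1], [0, 39, 8, 0, 1], [0, 39, 8, 0, 1], [0, 39, 8, 0, 1], [0, 39, 8, 0, 1], [0, 39, 8, 0, 1], [0, 39, 8, 0, 1]]

```text
t: 2.83
tool_pos: [0.3447, -0.2301, 0.2314]
ee_rot: [0.051, 1.57, -0.051]
wrist_force: [0.3, 0.5, 0.1]
grip_width: -0.0003
```

Request:
send_rows:
  motion:
    - [[0, 39, 8, 0, 1], [0, 39, 8, 0, 1], [0, 39, 8, 0, 1], [0, 39, 8, 0, 1], [0, 39, 8, 0, 1], [0, 39, 8, 0, 1], [0, 39, 8, 0, 1], [0, 0, 0, 0, 1]]

```text
t: 3.5
tool_pos: [0.4181, 0.0434, 0.2315]
ee_rot: [0.046, 1.569, -0.041]
wrist_force: [0.6, 0.0, 0.7]
grip_width: 0.0
```

```bash
python3 s.py -175 -14 60;  python3 - <<'E'
from station import *; from h import *
c=capture("top"); cv2.imwrite("pics/t2.png",cv2.resize(c["image"][120:270,170:370,::-1],None,fx=4,fy=4,interpolation=cv2.INTER_CUBIC))
E
```

```text
t 3.5 q [ 0.1  -0.03 -0.45  1.15  0.    0.16] tcp stop mm [-175.5  -11.5  231.5] F [0.6 0.  0.7] yaw y 86.8
delta tool mm [171.5  -3.    0.3]
```

View pics/t2.png

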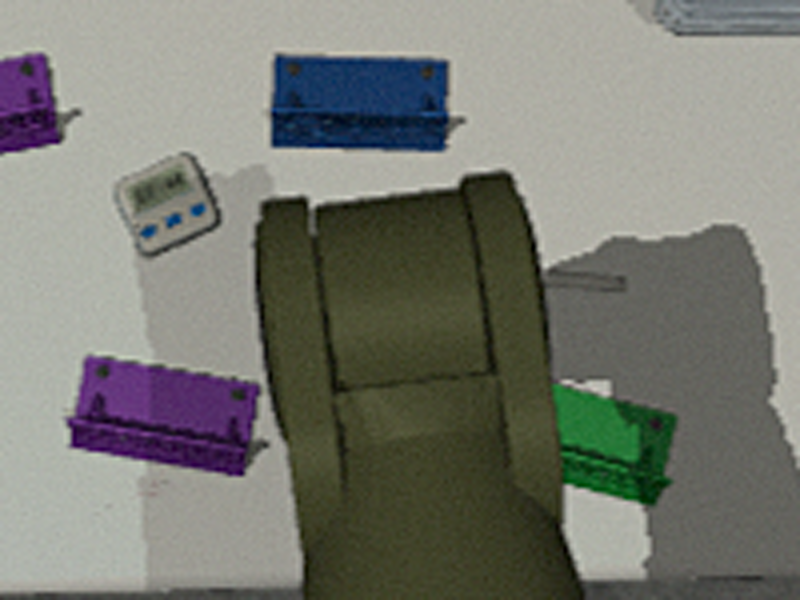

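The arm hides the tile from above, so I'll descend beside its near edge and check in the side view.

Request:
send_rows:
  motion:
    - [[30, -1, 0, 0, 1], [40, -1, 0, 0, 1], [40, 0, 0, 0, 1], [40, 0, 0, 0, 1], [30, 0, 0, 0, 1], [20, 0, 0, 0, 1], [15, 0, 0, 0, 1], [0, 0, 0, 0, 1]]

```text
t: 4.22
tool_pos: [0.4135, 0.0339, 0.0137]
ee_rot: [0.049, 1.576, -0.051]
wrist_force: [-1.3, -1.0, -0.3]
grip_width: -0.0002
```

```bash
python3 s.py -175 -14 3;  python3 - <<'E'
from station import *; from h import *
c=capture("side"); cv2.imwrite("pics/s3.png",cv2.resize(c["image"][130:280,190:340,::-1],None,fx=4,fy=4,interpolation=cv2.INTER_CUBIC))
E
```

```text
t 4.2167 q [ 0.08  0.2  -0.76  0.62 -0.    0.15] tcp stop mm [-179.6  -21.2   13.7] F [-1.3 -1.  -0.3] yaw y 86.34
delta tool mm [10.6  7.3  4.6]
```

View pics/s3.png

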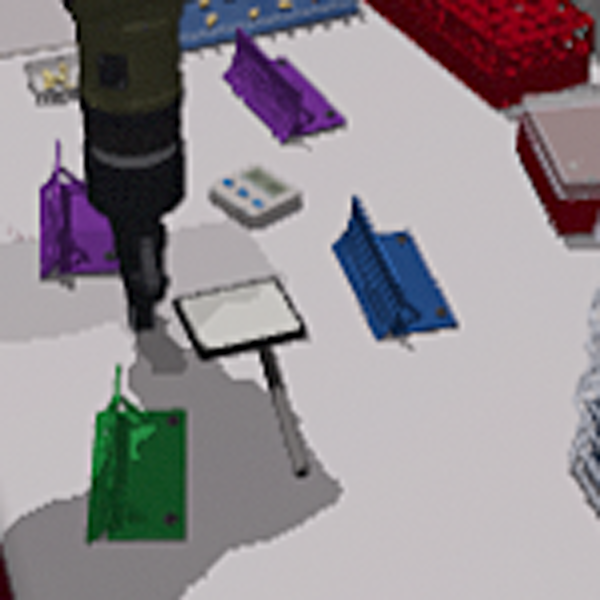

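Request:
send_rows:
  motion:
    - [[4, 4, 0, 0, 1], [4, 3, 2, 0, 1], [2, 0, 3, 0, 1], [0, 0, 0, 0, 1], [0, 0, 0, 0, 1]]

```text
t: 4.68
tool_pos: [0.4227, 0.0422, 0.0068]
ee_rot: [0.046, 1.569, -0.046]
wrist_force: [-0.3, -1.0, 1.0]
grip_width: -0.0
```

```bash
python3 s.py -165 -14 3
```

```text
t 4.6833 q [ 0.1   0.22 -0.75  0.6  -0.    0.16] tcp stop mm [-170.9  -12.4    6.8] F [-0.3 -1.   1. ] yaw y 86.63
delta tool mm [ 3.8 -1.5  5.9]
```

Request:
send_rows:
  motion:
    - [[4, -1, 3, 0, 1], [0, 0, 6, 0, 1], [0, 0, 8, 0, 1], [0, 0, 8, 0, 1], [0, 0, 8, 0, 1], [0, 0, 8, 0, 1], [0, 0, 8, 0, 1], [0, 0, 0, 0, 1]]

```text
t: 5.35
tool_pos: [0.4735, 0.0382, 0.0026]
ee_rot: [0.047, 1.568, -0.046]
wrist_force: [-0.0, 0.9, 0.5]
grip_width: -0.0001
```

```bash
python3 s.py -101 -14 3;  python3 - <<'E'
from station import *; from h import *
c=capture("side"); cv2.imwrite("pics/s4.png",cv2.resize(c["image"][130:250,210:330,::-1],None,fx=5,fy=5,interpolation=cv2.INTER_CUBIC))
E
```

```text
t 5.35 q [ 0.08  0.3  -0.65  0.62 -0.    0.14] tcp stop mm [-120.   -13.8    2.6] F [-0.   0.9  0.5] yaw y 86.61
delta tool mm [-0.4 -0.  19. ]
```

View pics/s4.png

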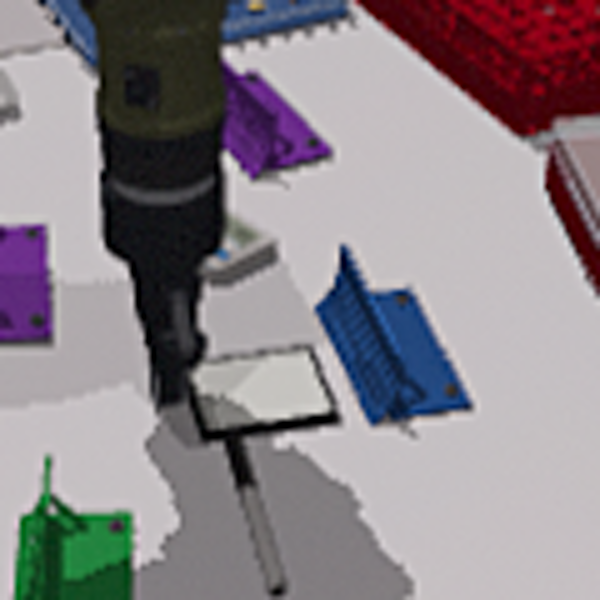

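The tile is ahead of the fingers and square to them. The marker is untouched. I'll keep pushing.

Request:
send_rows:
  motion:
    - [[0, 0, 6, 0, 1], [0, 0, 6, 0, 1], [0, 0, 6, 0, 1], [0, 0, 6, 0, 1], [0, 0, 6, 0, 1], [0, 0, 5, 0, 1], [0, 0, 5, 0, 1], [0, 0, 0, 0, 1]]

```text
t: 6.07
tool_pos: [0.5111, 0.0358, 0.002]
ee_rot: [0.046, 1.571, -0.046]
wrist_force: [-0.8, -0.2, -1.2]
grip_width: -0.0001
```

```bash
python3 s.py -20 -14 3;  python3 - <<'E'
from station import *; from h import *
c=capture("side"); cv2.imwrite("pics/s5.png",cv2.resize(c["image"][130:250,210:330,::-1],None,fx=5,fy=5,interpolation=cv2.INTER_CUBIC))
E
```

```text
t 6.0667 q [ 0.07  0.36 -0.56  0.65 -0.    0.13] tcp stop mm [-82.2 -14.2   2. ] F [-0.8 -0.2 -1.2] yaw y 86.62
delta tool mm [-1.   0.6 62.2]
```

View pics/s5.png

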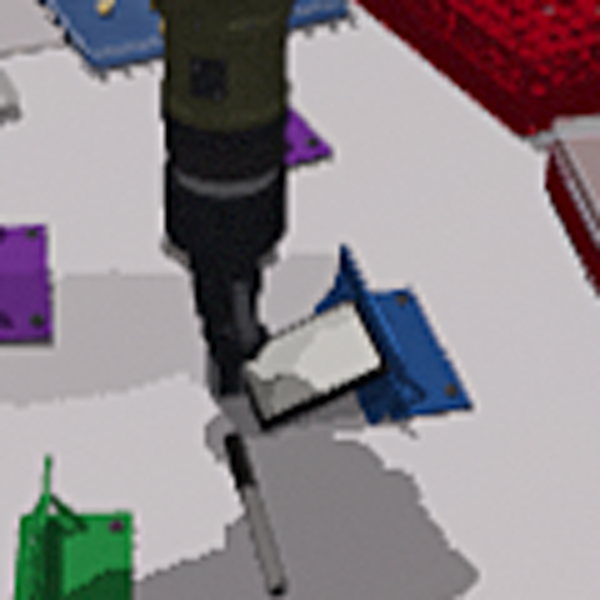

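The tile is riding up the wall with almost no force, so I continue.

Request:
send_rows:
  motion:
    - [[0, 0, 6, 0, 1], [0, 0, 6, 0, 1], [0, 0, 6, 0, 1], [0, 0, 6, 0, 1], [0, 0, 6, 0, 1], [0, 0, 5, 0, 1], [0, 0, 5, 0, 1], [0, 0, 0, 0, 1]]

```text
t: 6.78
tool_pos: [0.5523, 0.0335, 0.0025]
ee_rot: [0.046, 1.569, -0.046]
wrist_force: [-0.7, 0.2, 0.2]
grip_width: -0.0002
```

```bash
python3 s.py -20 -14 3;  python3 - <<'E'
from station import *; from h import *
c=capture("side"); cv2.imwrite("pics/s6.png",cv2.resize(c["image"][130:250,210:330,::-1],None,fx=5,fy=5,interpolation=cv2.INTER_CUBIC))
E
```

```text
t 6.7833 q [ 0.06  0.42 -0.46  0.69 -0.    0.12] tcp stop mm [-41.  -14.4   2.5] F [-0.7  0.2  0.2] yaw y 86.62
delta tool mm [-0.4  0.5 21. ]
```

View pics/s6.png

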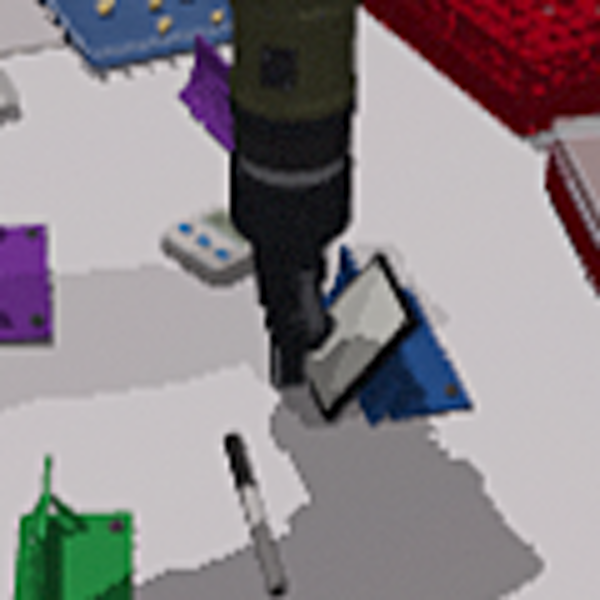

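Request:
send_rows:
  motion:
    - [[0, 0, 4, 0, 1], [0, 0, 4, 0, 1], [0, 0, 4, 0, 1], [0, 0, 3, 0, 1], [0, 0, 2, 0, 1], [0, 0, 0, 0, 1]]

```text
t: 7.33
tool_pos: [0.5683, 0.0325, 0.0023]
ee_rot: [0.046, 1.57, -0.046]
wrist_force: [-0.2, -0.0, -0.0]
grip_width: 0.0002
```

```bash
python3 s.py -20 -14 3;  python3 - <<'E'
from station import *; from h import *
c=capture("side"); cv2.imwrite("pics/s7.png",cv2.resize(c["image"][150:230,230:320,::-1],None,fx=7,fy=7,interpolation=cv2.INTER_CUBIC))
E
```

```text
t 7.3333 q [ 0.06  0.45 -0.42  0.7  -0.    0.12] tcp stop mm [-25.  -14.6   2.3] F [-0.2 -0.  -0. ] yaw y 86.63
delta tool mm [-0.7  0.6  5. ]
```

View pics/s7.png

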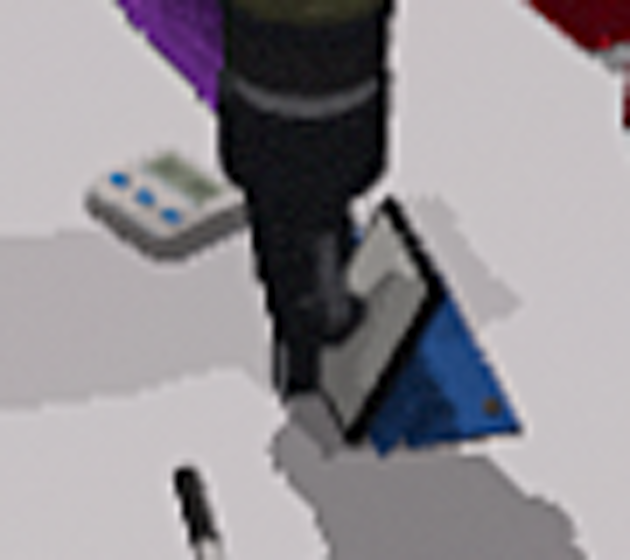

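Request:
send_rows:
  motion:
    - [[0, 0, 2, 0, 1], [0, 0, 2, 0, 1], [0, 0, 1, 0, 1], [0, 0, 1, 0, 1], [0, 0, 1, 0, 1], [0, 0, 0, 0, 1], [0, 0, 0, 0, 1]]

```text
t: 7.97
tool_pos: [0.5741, 0.0321, 0.0022]
ee_rot: [0.046, 1.571, -0.046]
wrist_force: [-2.5, 0.4, 2.4]
grip_width: -0.0001
```

```bash
python3 s.py -20 -14 3;  python3 - <<'E'
from station import *; from h import *
c=capture("side"); cv2.imwrite("pics/s8.png",cv2.resize(c["image"][150:230,230:320,::-1],None,fx=7,fy=7,interpolation=cv2.INTER_CUBIC))
E
```

```text
t 7.9667 q [ 0.06  0.46 -0.4   0.71  0.    0.11] tcp stop mm [-19.2 -14.6   2.2] F [-2.5  0.4  2.4] yaw y 86.63
delta tool mm [-0.8  0.6 -0.8]
```

View pics/s8.png

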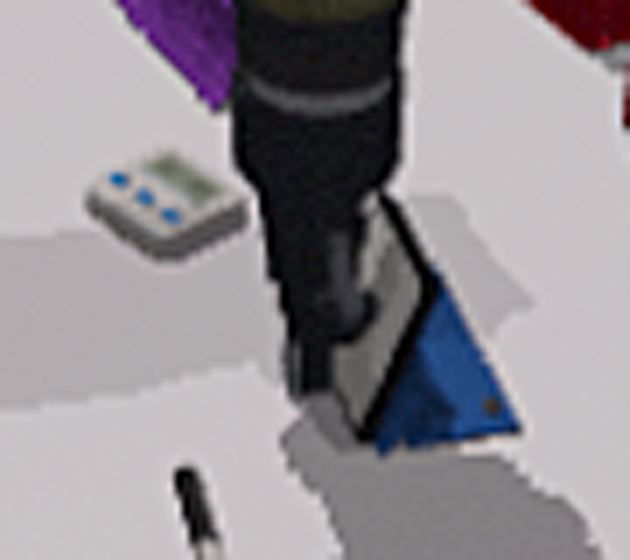

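```bash
cat > ov.py <<'E'
from h import *
import pickle
def overlay(c,name,x0,y0,w,h,k,tilts=((20,0),),yc=-14):
    im=cv2.resize(c["image"][y0:y0+h,x0:x0+w,::-1],None,fx=k,fy=k,interpolation=cv2.INTER_CUBIC)
    cols=[(0,0,255),(0,255,0),(0,255,255)]
    for (a,xb),col in zip(tilts,cols):
        s,co=np.sin(np.radians(a)),np.cos(np.radians(a))
        for off in (0,8):
            pts=[]
            for y in(-37.5,37.5):
                for L in((0,90) if y<0 else (90,0)):
                    p=proj(c,tow((xb-off*co+L*s)/1000,(yc+y)/1000,(off*s+L*co)/1000))
                    pts.append([(p[0]-x0+.5)*k-.5,(p[1]-y0+.5)*k-.5])
            cv2.polylines(im,[np.array(pts,np.int32)],True,col,1)
    cv2.imwrite(name,im)
E
python3 - <<'E'
from station import *; from ov import *
c=capture("side"); overlay(c,"pics/o1.png",230,150,90,80,7,((20,0),(26,-2)))
E
```

```text
(no output)
```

View pics/o1.png

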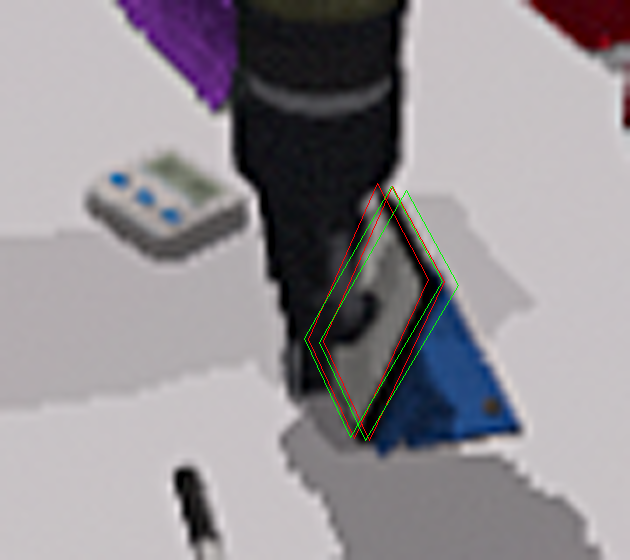

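The tile matches the 20° lean (red overlay), and the resistance is 2.5 N. I'll give it a small extra press, then back straight off.

Request:
send_rows:
  motion:
    - [[0, 0, 1, 0, 1], [0, 0, 1, 0, 1], [0, 0, 0, 0, 1], [0, 0, 0, 0, 1]]

```text
t: 8.4
tool_pos: [0.5744, 0.0321, 0.002]
ee_rot: [0.046, 1.574, -0.046]
wrist_force: [-7.8, 0.7, 6.3]
grip_width: -0.0001
```

```bash
python3 s.py -20 -14 3;  python3 - <<'E'
from station import *; from ov import *
c=capture("side"); overlay(c,"pics/o2.png",230,150,90,80,7,((20,0),(18,2)))
E
```

```text
t 8.4 q [ 0.06  0.46 -0.4   0.71  0.    0.11] tcp stop mm [-18.8 -14.6   2. ] F [-7.8  0.7  6.3] yaw y 86.64
delta tool mm [-1.   0.6 -1.2]
```

View pics/o2.png

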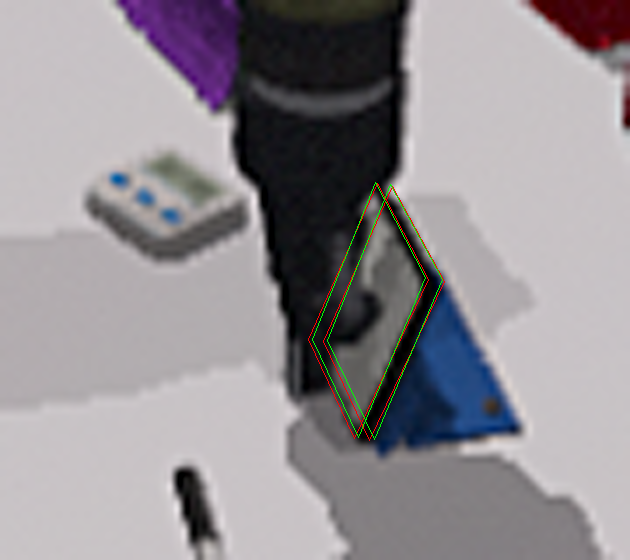

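Request:
send_rows:
  motion:
    - [[0, 0, -1, 0, 1], [0, 0, -2, 0, 1], [0, 0, -2, 0, 1], [0, 0, -4, 0, 1], [0, 0, -6, 0, 1], [0, 0, -8, 0, 1], [0, 0, -8, 0, 1], [0, 0, -8, 0, 1]]

```text
t: 9.12
tool_pos: [0.5366, 0.0343, 0.0022]
ee_rot: [0.046, 1.571, -0.046]
wrist_force: [-1.0, 0.4, 0.5]
grip_width: -0.0002
```

```bash
python3 s.py -60 -14 150;  python3 - <<'E'
from station import *; from ov import *
c=capture("side"); overlay(c,"pics/o3.png",230,150,90,80,7,((20,0),(18,2)))
E
```

```text
t 9.1167 q [ 0.06  0.4  -0.5   0.67 -0.    0.12] tcp stop mm [-56.7 -14.4   2.2] F [-1.   0.4  0.5] yaw y 86.63
delta tool mm [-147.8    0.4   -3.3]
```

View pics/o3.png

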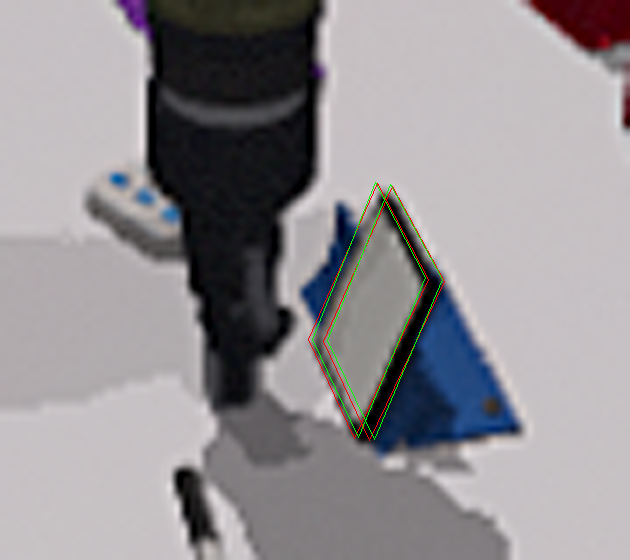

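The tile stands on its own. I'll raise the tool, go over the top, and come down behind it.

Request:
send_rows:
  motion:
    - [[-10, 0, -2, 0, 1], [-25, 0, 0, 0, 1], [-30, 0, 0, 0, 1], [-30, 0, 0, 0, 1], [-30, 0, 0, 0, 1], [-20, 0, 0, 0, 1], [-5, 0, 0, 0, 1], [0, 0, 0, 0, 1]]

```text
t: 9.83
tool_pos: [0.5374, 0.0345, 0.1549]
ee_rot: [0.046, 1.566, -0.046]
wrist_force: [-0.2, 0.3, 0.1]
grip_width: 0.0
```

Request:
send_rows:
  motion:
    - [[0, 0, 10, 0, 1], [0, 0, 20, 0, 1], [0, 0, 25, 0, 1], [0, 0, 25, 0, 1], [0, 0, 25, 0, 1], [0, 0, 15, 0, 1], [0, 0, 5, 0, 1], [0, 0, 0, 0, 1]]

```text
t: 10.5
tool_pos: [0.6607, 0.0269, 0.1498]
ee_rot: [0.046, 1.573, -0.047]
wrist_force: [-0.4, 0.2, 0.3]
grip_width: -0.0001
```

```bash
python3 s.py 64 -14 70;  python3 - <<'E'
from station import *; from ov import *
c=capture("side"); overlay(c,"pics/o4.png",220,120,110,110,5,((20,0),))
E
```

```text
t 10.5 q [ 0.04  0.47 -0.01  1.1   0.    0.1 ] tcp stop mm [ 67.6 -15.3 149.8] F [-0.4  0.2  0.3] yaw y 86.62
delta tool mm [79.8  1.3 -3.4]
```

View pics/o4.png

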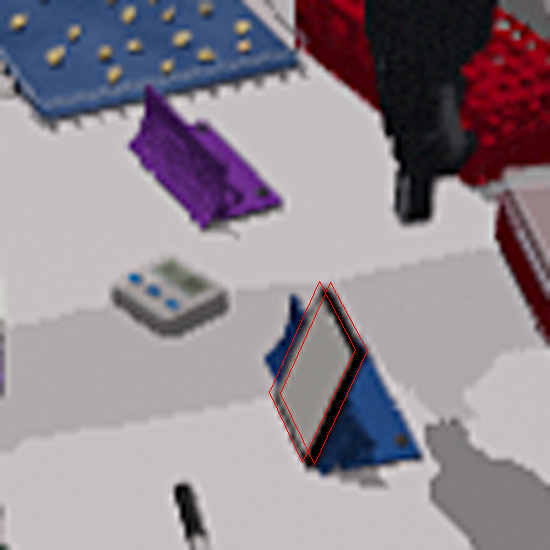

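Request:
send_rows:
  motion:
    - [[15, 0, 0, 0, 1], [20, 0, 0, 0, 1], [20, 0, 0, 0, 1], [15, 0, 0, 0, 1], [8, 0, 0, 0, 1], [2, 0, 0, 0, 1], [0, 0, 0, 0, 1]]

```text
t: 11.13
tool_pos: [0.6594, 0.0271, 0.0719]
ee_rot: [0.046, 1.572, -0.046]
wrist_force: [-0.2, -0.1, -0.5]
grip_width: 0.0003
```

Request:
send_rows:
  motion:
    - [[0, 0, -4, 0, 1], [0, 0, -5, 0, 1], [0, 0, -4, 0, 1], [0, 0, -4, 0, 1], [0, 0, -3, 0, 1], [0, 0, 0, 0, 1]]

```text
t: 11.63
tool_pos: [0.6398, 0.0283, 0.0726]
ee_rot: [0.046, 1.57, -0.046]
wrist_force: [-0.4, 0.6, 0.0]
grip_width: -0.0006
```

```bash
python3 s.py 42 -15 68;  python3 - <<'E'
from station import *; from ov import *
c=capture("side"); overlay(c,"pics/o5.png",230,140,90,90,6,((20,0),))
E
```

```text
t 11.6333 q [ 0.04  0.49 -0.17  0.92  0.    0.1 ] tcp stop mm [ 46.6 -15.   72.6] F [-0.4  0.6  0. ] yaw y 86.64
delta tool mm [ 4.6 -0.1 -4.6]
```

View pics/o5.png

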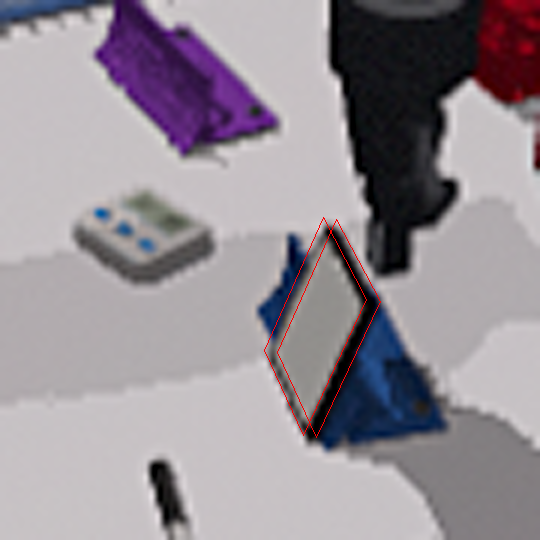

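Request:
send_rows:
  motion:
    - [[5, 0, -3, 0, 1], [0, 0, -4, 0, 1], [0, 0, -4, 0, 1], [0, 0, -4, 0, 1], [0, 0, -4, 0, 1], [0, 0, 0, 0, 1]]

```text
t: 12.18
tool_pos: [0.6205, 0.0294, 0.0673]
ee_rot: [0.046, 1.571, -0.046]
wrist_force: [0.8, -0.5, -0.5]
grip_width: -0.0001
```

```bash
python3 s.py 10 -15 68;  python3 - <<'E'
from station import *; from ov import *
c=capture("side"); overlay(c,"pics/o6.png",230,140,90,90,6,((20,0),(5,0)))
E
```

```text
t 12.1833 q [ 0.05  0.46 -0.22  0.89  0.    0.11] tcp stop mm [ 27.3 -14.9  67.3] F [ 0.8 -0.5 -0.5] yaw y 86.64
delta tool mm [ -0.7  -0.2 -17.3]
```

View pics/o6.png

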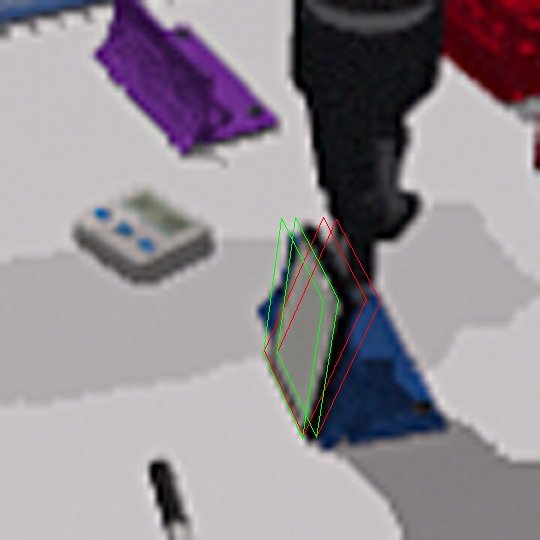

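The tile has come back to about 11° and its foot holds. I'll keep tipping.

Request:
send_rows:
  motion:
    - [[0, 0, -4, 0, 1], [0, 0, -4, 0, 1], [0, 0, -4, 0, 1], [0, 0, -4, 0, 1], [0, 0, -4, 0, 1], [0, 0, 0, 0, 1], [0, 0, 0, 0, 1], [0, 0, 0, 0, 1]]

```text
t: 12.9
tool_pos: [0.6017, 0.0305, 0.0674]
ee_rot: [0.046, 1.57, -0.046]
wrist_force: [-0.5, 0.5, -0.0]
grip_width: -0.0
```

```bash
python3 s.py 10 -15 68;  python3 - <<'E'
from station import *; from ov import *
c=capture("side"); overlay(c,"pics/o7.png",210,140,110,90,6,())
E
```

```text
t 12.9 q [ 0.05  0.43 -0.27  0.87 -0.    0.11] tcp stop mm [  8.5 -14.7  67.4] F [-0.5  0.5 -0. ] yaw y 86.63
delta tool mm [-0.6 -0.3  1.5]
```

View pics/o7.png

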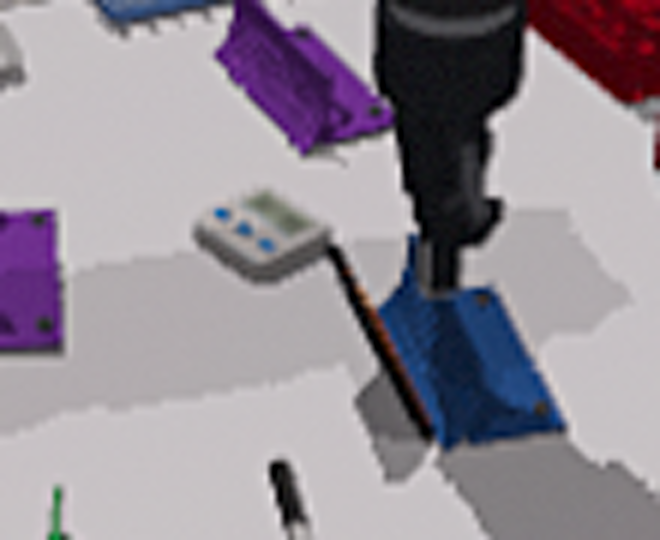

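The tile is past vertical and falling, with its orange face visible. I'll raise the arm clear and let it settle.

Request:
send_rows:
  motion:
    - [[0, 0, 0, 0, 1], [0, 0, 0, 0, 1], [-20, 0, 0, 0, 1], [-30, 0, 0, 0, 1], [-30, 0, 0, 0, 1], [-20, 0, 0, 0, 1], [0, 0, 0, 0, 1], [0, 0, 0, 0, 1]]

```text
t: 13.62
tool_pos: [0.6028, 0.0306, 0.1687]
ee_rot: [0.046, 1.567, -0.046]
wrist_force: [-0.0, 0.2, -0.1]
grip_width: 0.0002
```

```bash
python3 s.py 10 -15 68;  python3 - <<'E'
from station import *; from ov import *
c=capture("side"); overlay(c,"pics/o8.png",210,140,110,90,6,((-90,-8),(-90,-2)))
E
```

```text
t 13.6167 q [ 0.05  0.35 -0.14  1.08  0.    0.11] tcp stop mm [  9.6 -14.6 168.7] F [-0.   0.2 -0.1] yaw y 86.63
delta tool mm [ 1.007e+02 -4.000e-01  1.000e-01]
```

View pics/o8.png

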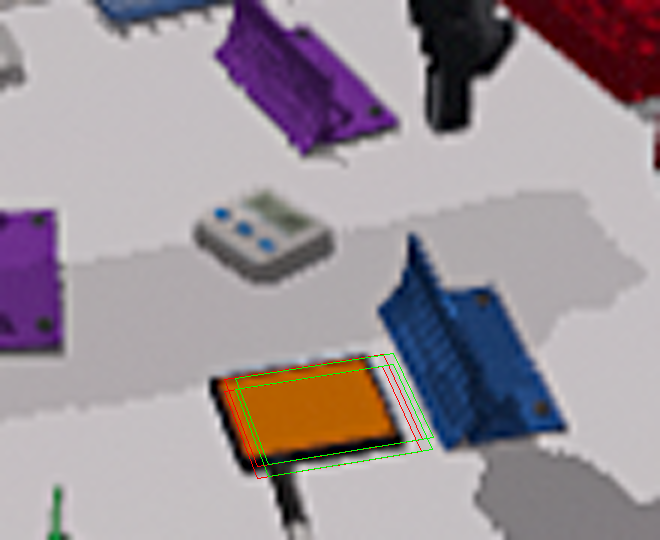

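Run:
```python
from station import *; from h import *
c=capture("side"); cv2.imwrite("pics/o9.png",cv2.resize(c["image"][190:235,235:295,::-1],None,fx=12,fy=12,interpolation=cv2.INTER_CUBIC))
c=capture("top"); cv2.imwrite("pics/t9.png",cv2.resize(c["image"][110:220,190:340,::-1],None,fx=5,fy=5,interpolation=cv2.INTER_CUBIC))
```

```text
(no output)
```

View pics/o9.png

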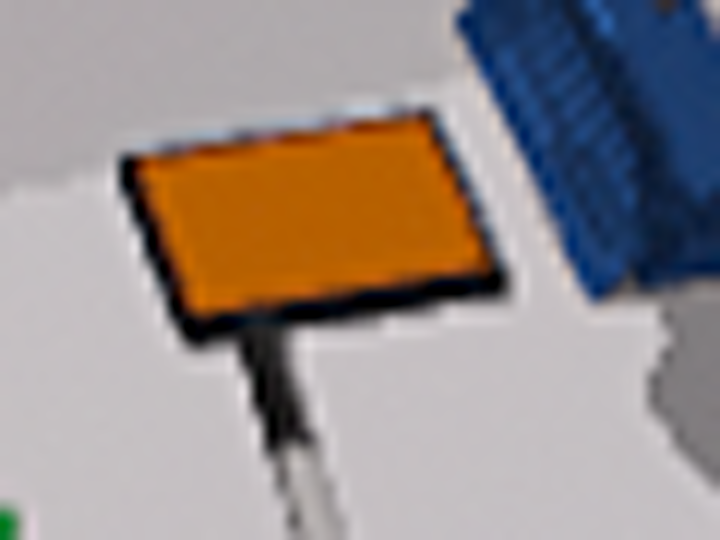

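View pics/t9.png

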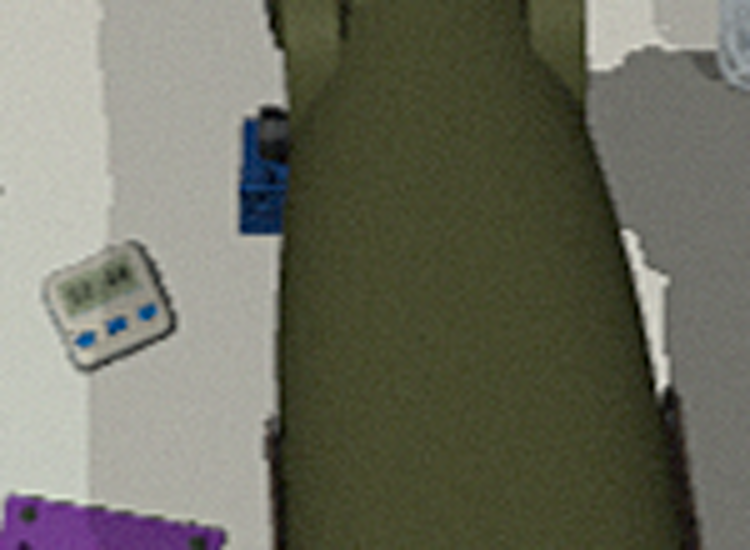

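The tile lies orange side up with a gap to the stop, but the marker cap is close to its edge. I'll swing the arm away for a clear top view.

Request:
send_rows:
  motion:
    - [[-20, -10, 0, 0, 1], [-20, -30, -10, 0, 1], [0, -39, -10, 0, 1], [0, -39, -10, 0, 1], [0, -39, -10, 0, 1], [0, -39, -10, 0, 1], [0, -39, -10, 0, 1], [0, -39, -10, 0, 1]]

```text
t: 14.43
tool_pos: [0.5139, -0.2402, 0.2058]
ee_rot: [0.047, 1.573, -0.045]
wrist_force: [1.0, -0.1, -0.0]
grip_width: 0.0003
```

Request:
send_rows:
  motion:
    - [[0, -39, -10, 0, 1], [0, -39, -10, 0, 1], [0, -35, -10, 0, 1], [0, -20, 0, 0, 1], [0, 0, 0, 0, 1], [0, 0, 0, 0, 1]]

```text
t: 14.93
tool_pos: [0.4767, -0.3704, 0.2055]
ee_rot: [0.05, 1.572, -0.047]
wrist_force: [0.1, 0.3, 0.3]
grip_width: 0.0003
```

```bash
python3 s.py
python3 - <<'E'
from station import *; from h import *
import pickle
c=capture("top"); pickle.dump(c,open("top2.pkl","wb")); cv2.imwrite("pics/t10.png",cv2.resize(c["image"][120:230,190:340,::-1],None,fx=5.3333,fy=5.3333,interpolation=cv2.INTER_CUBIC)[:600])
s=capture("side"); pickle.dump(s,open("side2.pkl","wb"))
E
```

```text
t 14.9333 q [-0.66  0.33 -0.08  1.16  0.   -0.6 ] tcp stop mm [ -95.3 -421.7  205.5] F [0.1 0.3 0.3] yaw y 86.49
```

View pics/t10.png

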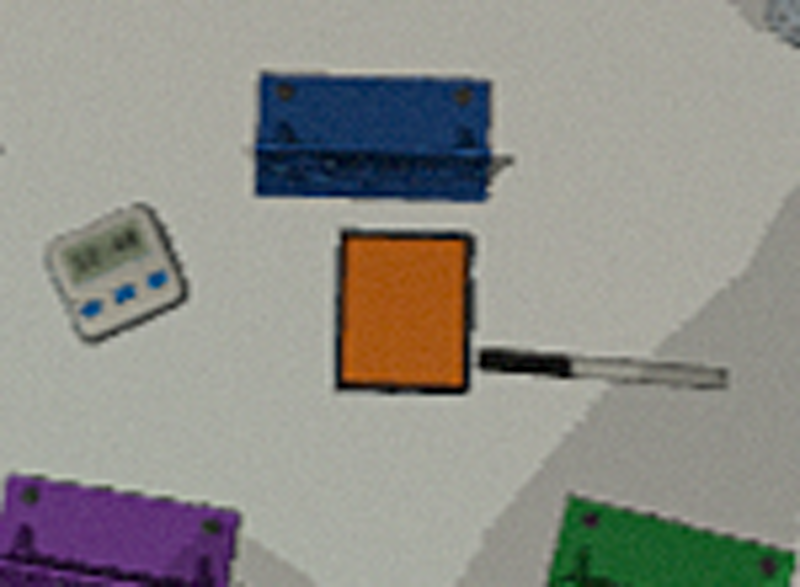

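The top view shows the tile at crop (404,311), clear of the marker cap at (480,360). Every other item is where it started. Last number check, then I hand in.

Run:
```python
from h import *; from station import *
import pickle
c=pickle.load(open("top2.pkl","rb"))
a=pickle.load(open("top.pkl","rb"))
t=np.array([ray(c,190+(u+.5)/5.3333-.5,120+(v+.5)/5.3333-.5,.008) for u,v in[(342,230),(473,234),(468,391),(336,388)]])
e=lambda a,b:np.linalg.norm(a-b)
print("centre stop mm",1000*tos(t.mean(0)),"sizes",[e(t[i],t[(i+1)%4]).round(4) for i in range(4)])
c2=capture("top")
print("change between frames",np.abs(c2["image"][150:205,245:290].astype(int)-c["image"][150:205,245:290]).mean())
s=read_state(); print(s["t"],np.abs(s["qd"]).max(),s["wrist_force"].round(1))
finish_job()
```

```text
centre stop mm [-65.43688162 -19.39739062   8.        ] sizes [np.float64(0.0727), np.float64(0.0875), np.float64(0.0729), np.float64(0.0881)]
change between frames 3.3573063973063975
15.0833 0.010117248316008473 [ 0.5 -0.3  0.3]
the job is handed in; nothing more can be done
```

The tile is turned over and lies flat in front of the stop, orange side up; I handed the job in at about 15 s of the 48 s. `finish_job` reports no verdict, so this rests on my own checks.

- **Standing:** I pushed the tile with the shut fingertips against the blue stop until it stood leaning about 20° from upright. It stayed there after I backed off, and the peak wrist force I read was about 8 N.
- **Tipping:** I reached over, came down behind its top edge and tipped it back towards the robot.
- **Final position:** The tile's centre is about 65 mm before the foot line and 19 mm off the stop's middle. Its outline measures about 88 x 73 mm, against a true 90 x 75 mm, which fits lying flat within pixel accuracy.
- **Bystanders:** In the last top view the timer and marker are at the same pixels as at the start, with the marker cap just beside the tile but not touching it. I did not measure the tube and boat again at the end, and nothing went near them at bench level.
- **At rest:** The arm stands well clear and touches nothing. The change between the last two frames was at image-noise level, so I judged the tile at rest; I did not measure its speed.

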